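# Pack a craft kit tray

### The job

Pack the craft kit: put the metal tin, the small wooden box, and the glass jar and the amber bottle from the sloping rack into the plywood tray, all four standing upright side by side on its floor; they only just fit. Set each one down without dropping it, and leave the other things on the table where they are.

Things in the scene. Friction and masses are not known exactly. Their poses are not given: they have to be found in the camera images.
- kit_tray: Open plywood tray standing on the table, fixed. Outside 162 (x) by 180 (y) by 32 mm high, walls and floor 6 mm thick, so inside 150 (x) by 168 (y) mm, inner floor 6 mm and rim 32 mm above the table. Origin: centre of its underside; x, y along its sides, z up.
- rack: Fixed sloping wooden rack, base 150 by 222 mm, with two equal pockets at its y = +53 and -53 mm, leaning 0.56 rad from vertical towards its -x (the robot). Pockets: 84 mm square inside, 6 mm walls that stand 50 mm (front), 26 mm (sides) and 14 mm (back) off the pocket's floor along the slope. One holds the jar, the other the bottle, either way round. Origin: centre of its underside.
- jar: Clear glass jar of dark wooden beads with a plain steel screw cap. Body 78 mm diameter, 78 mm high; cap 60 mm diameter, from 78 to 102 mm above the bottom (total height 102 mm). Starts in a rack pocket, leaning with it. Origin: centre of its bottom; z along its axis to the cap. About 0.3 kg.
- bottle: Amber bottle with a paper band and a narrow black cap. Body 78 mm diameter up to 80 mm, shoulder narrowing to 36 mm diameter at 100 mm, neck and cap 36 mm diameter from 100 to 135 mm (total height 135 mm). Starts in a rack pocket, leaning with it. Origin: centre of its bottom; z along its axis to the cap. About 0.32 kg.
- tin: Round closed metal tin, 60 mm diameter, 54 mm high, standing on the table. Origin: centre of its underside; z up. About 0.15 kg.
- tool_box: Small closed two-tone wooden box with brass clasp (the lid does not open), 96 (its x) by 56 (its y) by 54 mm high, standing on the table. Origin: centre of its underside; z up. About 0.22 kg.
- can: Drink can, 66 mm diameter, 120 mm high, standing in one line with the tin and the wooden box. Bystander. Origin: centre of its underside.
- mug: White mug, 82 mm diameter, 92 mm high, handle at its +y. Bystander. Origin: centre of its underside.
- tape: Cardboard-brown tape roll lying flat, 100 mm outside and 76 mm inside diameter, 24 mm high. Bystander. Origin: centre of its underside.
- brush: Dark wooden brush lying flat on the table along its x, handle to its -x. Bystander.
- mushroom: Wooden darning mushroom standing on its 72 mm wide head, thin handle up, 95 mm high. Bystander. Origin: centre of its underside.
- bowl: Small terracotta bowl, 110 mm diameter, 45 mm high. Bystander. Origin: centre of its underside.
Not all that is in view belongs to the job. What is shaped like the tool_box but red or turquoise is not meant.

How it is judged:
By the outcome, as a careful person would: the job done as asked, in the order asked, and still so for the second after the job is handed in, with the robot touching nothing.
It also fails if it takes over 72 s, if anything falls off the work surface, if the arm or the gripper's body presses on something with over 40 N, if the wrist force passes 120 N, or if a joint passes its speed limit or range.

### The arm

A 6-joint arm with a two-finger parallel gripper is mounted at the origin on the work surface. World frame = base frame: x ahead of the robot, y to its left, z up, the work surface at z = 0. Lengths are in m, angles in rad, forces in N, time in s.
With the tool pointing down it reaches from about 0.325 to 0.775 m from the base axis. Payload 5.5 kg.
Tool frame: the origin (TCP) lies between the finger pads; the fingertips stand 8 mm ahead of it and the grasp point (between the pads) lies 11 mm behind it (tcp_to_tips is the distance from the TCP to the fingertips, in m); z points along the fingers, y is the line along which they close (so a half turn about z gives the same grasp; the last joint's range is limited). The gripper opens to 88 mm and grips with 3 to 60 N. Pads are 20 mm wide; open, the fingers measure 115 mm over their backs; the gripper's body (75 mm by 178 mm) begins 61 mm behind the grasp point.
Start: joints at [1.088, 0.091, 1.231, -0, 1.82, -0.057], TCP at [0.248, 0.546, 0.231] pointing down, gripper open.
Joint ranges: [-2.87, 2.87], [-0.86, 2.18], [0.17, 2.46], [-1.51, 4.65], [0.06, 2.69], [-2.65, 2.65]. Speed limits (rad/s): [2.57, 2.57, 3.01, 3.14, 3.14, 3.14].

### API

Orientations are given as a unit quaternion [w, x, y, z].
In Python, from bench import * gives the robot as it stands. Calls block until the motion is done:
- move_to(position, orientation): joint-space move of the TCP to a pose.
- move_l(position, speed=0.15, orientation=None): straight line of the TCP; orientation=None keeps the orientation; speed is the mean speed in m/s.
- movej(angles): joint-space move.
- gripper_open() and close(): open the fingers fully, or close them until they stop; the grip force is fixed at half the most.
- hold(seconds).
- inverse_kinematics(position, orientation): joint angles nearest the present ones, or None.
- state(): the state.
- get_image(name): name is "side" or "top"; returns a dict with "frame" (384x512x3 uint8, blue, green, red), "depth" (384x512 float32, m along the optical axis (not along the pixel's ray), 0 where there is no reading), "camera_matrix" (3x3 intrinsics, pixels), "view" (4x4, takes a point from world to camera coordinates). Camera axes: x right, y up, looking along -z (the intrinsics and any distortion apply to the point x, -y, -z); pixel columns grow to the right and rows downward; lengths in m; the calibration is good to about 2 mm. A picture is of the moment at which its call begins.
A pose or a line that the arm cannot do raises IKError and nothing moves.
- job_done(): hands the job in; it is judged then, once.
The state is a dict: "time": time; "joint_pos": joint angles; "dq": joint speeds; "joint_torque": joint torques, N m; "ee_pos": TCP position; "ee_rot": TCP orientation; "ft_force": force on the tool from outside, world axes, zero at the start; "moment": the same for the moment, N m; "finger_gap": finger opening in m; "finger_force": force on a finger pad.
Only numpy, scipy, OpenCV 4.12 (cv2) and the standard library are available. Lean on these libraries where they do the work, as an engineer would, in place of code of your own. Each camera call takes 0.05 s, during which the arm holds its last target. There are 200 camera calls.

## Working session

There is one attempt and no reset: what is moved stays moved. The work goes in short steps, each a Python script; the robot and the scene stay as the last script left them, time stands still between calls to the robot, and variables do not carry over. Pictures are saved under pics/ and viewed, at most 10 in all, crops included, and the job is handed in when it is done.

```bash
ls; mkdir -p pics; python3 - <<'E'
from bench import *
import numpy as np,cv2,pickle
d={n:get_image(n) for n in("side","top")}
pickle.dump(d,open('d0.pkl','wb'))
for n in d:
    cv2.imwrite(f'pics/{n}0.png',cv2.resize(d[n]['frame'],(768,576)))
    print(n,d[n]['camera_matrix'].tolist(),np.round(d[n]['view'],4).tolist(),(d[n]['depth']>0).mean())
s=state();print(s)
E
```

```text
pics
side [[390.883460110074, 0.0, 255.12385154108355], [0.0, 390.883460110074, 194.2870285599254], [0.0, 0.0, 1.0]] [[0.996, -0.0886, -0.0069, -0.5544], [0.0627, 0.6457, 0.761, -0.0459], [-0.063, -0.7584, 0.6487, -1.1014], [0.0, 0.0, 0.0, 1.0]] 0.9957173665364584
top [[395.2636131293853, 0.0, 256.12877092122324], [0.0, 395.2636131293853, 190.74040124241952], [0.0, 0.0, 1.0]] [[-0.0274, -0.9996, -0.0121, 0.0042], [0.9925, -0.0286, 0.1192, -0.5325], [-0.1195, -0.0088, 0.9928, -1.1571], [0.0, 0.0, 0.0, 1.0]] 0.9960988362630209
{'time': 0.1, 'joint_pos': array([ 1.08828343e+00,  9.17931068e-02,  1.23173014e+00,  3.21729694e-06,
        1.81978056e+00, -5.67129669e-02]), 'dq': array([ 0.00029043, -0.00271013, -0.00149115,  0.00172914,  0.000792  ,
        0.00130663]), 'joint_torque': array([ 1.38635434e-03, -4.47853017e+01, -4.07571352e+01,  7.00545288e-02,
        2.83416244e-02, -7.53831250e-05]), 'ee_pos': array([0.24772782, 0.54621249, 0.22963417]), 'ee_rot': array([-2.29392609e-04,  2.11294813e-01,  9.77422002e-01, -8.24251188e-04]), 'ft_force': array([-0.03222981, -0.46816093,  0.10256147]), 'moment': array([ 0.04351699,  0.03350325, -0.00816813]), 'finger_force': 0.0, 'finger_gap': 0.08769468409643293}
```

View pics/top0.png

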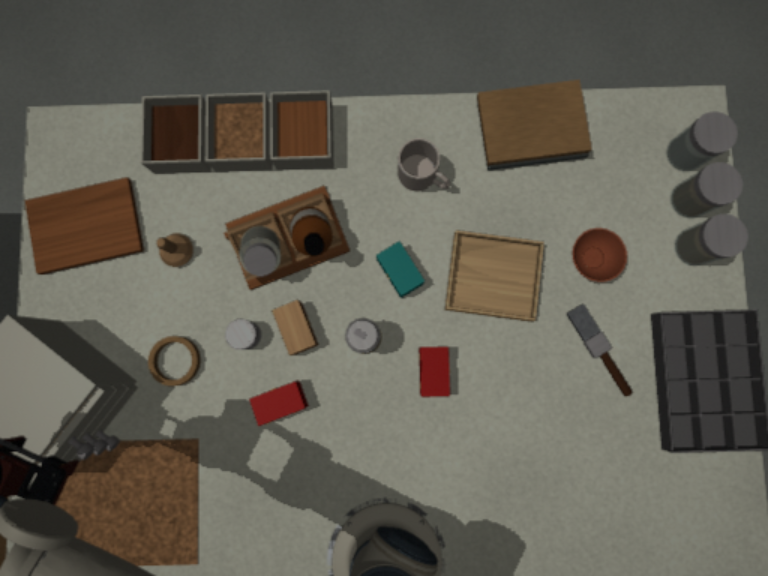

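View pics/side0.png

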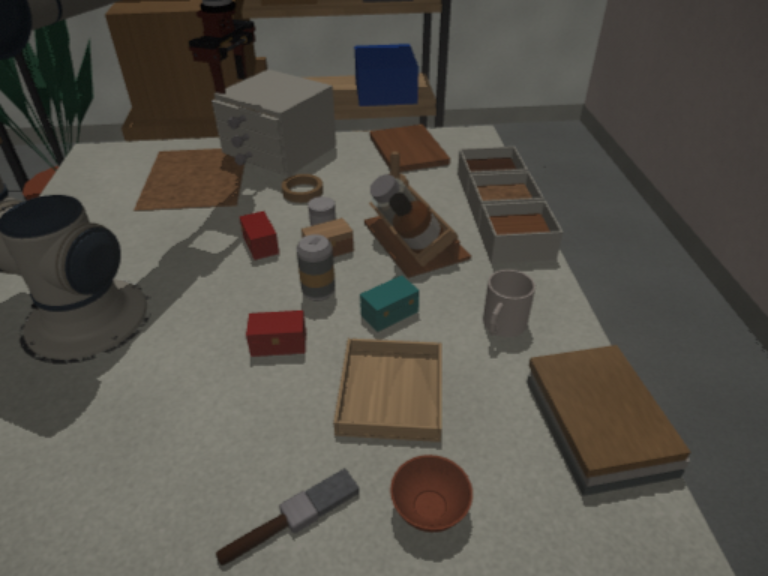

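Top view (768×576 px): tin (242,334), wooden box (295,327), can (363,336), tray (495,275). The rack is at (287,237), with the jar in its left pocket (cap about 258,248) and the bottle in the right (cap about 314,243). The red and turquoise boxes are decoys. The side view shows the same layout, with the tray at (390,390) and the jar and bottle leaning towards the robot.

```bash
cat > vis.py <<'E'
import numpy as np,cv2
def cloud(im):
    "world point per pixel from depth"
    K,V,d=im['camera_matrix'],np.array(im['view']),im['depth']
    v,u=np.mgrid[:384,:512]
    c=np.stack([(u-K[0,2])/K[0,0]*d,-(v-K[1,2])/K[1,1]*d,-d],-1)
    return (c-V[:3,3])@V[:3,:3]
def ray(im,u,v,z):
    K,V=im['camera_matrix'],np.array(im['view']);R=V[:3,:3]
    o=-R.T@V[:3,3];w=R.T@np.array([(u-K[0,2])/K[0,0],-(v-K[1,2])/K[1,1],-1])
    return o+w*(z-o[2])/w[2]
def project(im,p):
    K,V=im['camera_matrix'],np.array(im['view']);c=np.asarray(p)@V[:3,:3].T+V[:3,3]
    return np.stack([K[0,0]*c[...,0]/-c[...,2]+K[0,2],K[1,1]*c[...,1]/c[...,2]+K[1,2]],-1)
E
cat > m1.py <<'E'
import pickle
from vis import *
d=pickle.load(open('d0.pkl','rb'))
T,S=d['top'],d['side']
P={n:cloud(d[n]) for n in d}
ap={'tin':(161,223),'box':(196,218),'can':(242,224),'tray':(330,183),'turq':(267,179),'jarcap':(173,166),'botcap':(210,163),'mug':(280,110)}
for k,(u,v) in ap.items():print(k,np.round(P['top'][v,u],3))
def near(n,c,r):return np.hypot(P[n][...,0]-c[0],P[n][...,1]-c[1])<r
for k,r in(('tin',.05),('box',.07),('can',.055)):
    c=P['top'][ap[k][1],ap[k][0]]
    for n in('top','side'):
        m=near(n,c,r);zz=P[n][m][:,2];zt=np.median(zz[zz>c[2]-.008]);m&=abs(P[n][...,2]-zt)<.005
        q=P[n][m];rc=cv2.minAreaRect(q[:,:2].astype(np.float32)*1000)
        print(k,n,'ztop',round(zt,4),len(q),'mean',np.round(q[:,:2].mean(0),4),'rect',np.round(rc[0],1),np.round(rc[1],1),round(rc[2],1))
for n in('top','side'):
    m=near(n,P['top'][183,330],.15);m&=(abs(P[n][...,2]-.032)<.006)
    q=P[n][m];rc=cv2.minAreaRect(q[:,:2].astype(np.float32)*1000)
    f=P[n][near(n,P['top'][183,330],.05)][:,2]
    print('tray',n,len(q),np.round(rc[0],1),np.round(rc[1],1),round(rc[2],1),'floor',np.median(f),f.std(),'rim',np.median(q[:,2]))
# noise
t=P['top'][300:330,280:330];print('table z',np.median(t[...,2]),t[...,2].std())
for n in d:
    b=(0,0)
    cv2.imwrite(f'pics/rack_{n}.png',0*d[n]['frame'])
a=cv2.resize(T['frame'][115:205,140:245],None,fx=5,fy=5,interpolation=cv2.INTER_CUBIC)
b=cv2.resize(S['frame'][100:190,235:325],None,fx=3,fy=5*1.,interpolation=cv2.INTER_CUBIC)
cv2.imwrite('pics/rack.png',np.clip(np.hstack([a,b])*1.6,0,255).astype(np.uint8))
E
python3 m1.py
```

```text
tin [0.443 0.27  0.054]
box [0.454 0.167 0.058]
can [0.431 0.03  0.119]
tray [ 0.553 -0.238  0.008]
turq [ 0.564 -0.044  0.051]
jarcap [0.595 0.217 0.136]
botcap [0.598 0.112 0.153]
mug [ 0.789 -0.093  0.007]
tin top ztop 0.0548 327 mean [0.4448 0.2722] rect [444.3 272.6] [58.6 57.7] 44.2
tin side ztop 0.0519 155 mean [0.4448 0.2656] rect [444.7 267.7] [57.6 57.5] 64.1
box top ztop 0.0546 609 mean [0.4556 0.1683] rect [455.9 168.7] [96.6 56.5] 21.3
box side ztop 0.0519 280 mean [0.4591 0.1685] rect [459.7 169.8] [97.2 91.7] 49.4
can top ztop 0.1201 359 mean [0.4334 0.0313] rect [433.6  31.5] [57.  56.6] 43.5
can side ztop 0.1182 222 mean [0.4329 0.0235] rect [433.1  25.9] [54.8 55.1] 21.4
tray top 479 [ 550.5 -233.6] [180.  163.3] 80.7 floor 0.006601804796112649 0.002346902259234448 rim 0.031970544443525165
tray side 689 [ 552.9 -208.9] [238.9 161.1] 80.6 floor 0.0045828417170784294 0.001250219468307224 rim 0.029757788985348414
table z 0.0005054760196226801 0.07652133802794027
```

View pics/rack.png

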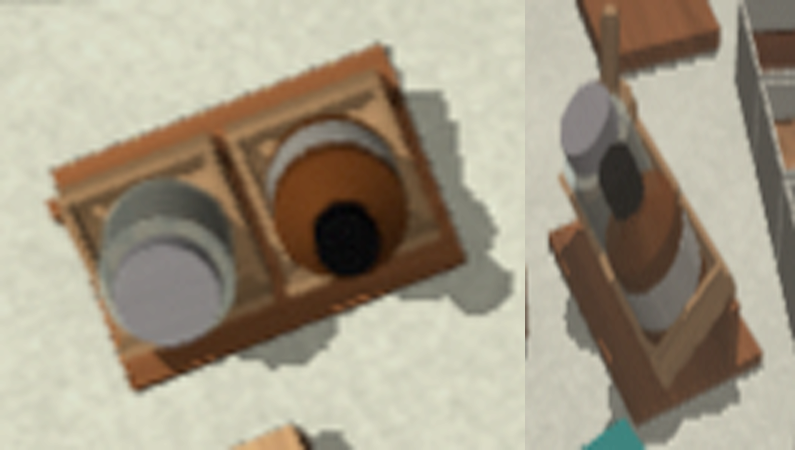

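The crops show the jar cap disc near top px (173.6,173) and the black bottle cap near (209,163). The rack's rear base edge runs (151,149) to (217,124). Next I'll get the cap discs, the rack yaw and a refined tray pose.

```bash
cat > m2.py <<'E'
import pickle
from vis import *
from scipy.optimize import least_squares
d=pickle.load(open('d0.pkl','rb'))
P={n:cloud(d[n]) for n in d}
# tray: rim points -> residual fit of the 4 wall centre lines (156 x 174)
for n in d:
    p=P[n];m=(np.hypot(p[...,0]-.551,p[...,1]+.233)<.14)&(abs(p[...,2]-(.032 if n=='top' else .0298))<.003)
    q=p[m][:,:2]
    def res(t):
        c,s=np.cos(t[2]),np.sin(t[2]);l=np.abs((q-t[:2])@np.array([[c,-s],[s,c]]))
        return np.minimum(abs(l[:,0]-.078),abs(l[:,1]-.087))
    r=least_squares(res,[.551,-.233,-.13],loss='soft_l1',f_scale=.003)
    print('tray',n,len(q),np.round(r.x,4),'resid',round(np.median(res(r.x)),4))
# rack yaw: rear base edge in top view, and base front
T=d['top'];
pe=[P['top'][v,u] for u,v in((155,149),(185,138),(214,127))];print('edge pts',np.round(pe,3).tolist())
for z in(.005,.012,.02):
    a,b=ray(T,151,149.3,z),ray(T,216.6,124,z);w=b-a;print('rear edge len',round(np.hypot(w[0],w[1]),4),'rack yaw',round(np.degrees(np.arctan2(-w[1],-w[0]))-90,2))
    a,b=ray(T,167.2,193,z),ray(T,233,168,z);w=b-a;print('front edge len',round(np.hypot(w[0],w[1]),4),'rack yaw',round(np.degrees(np.arctan2(-w[1],-w[0]))-90,2))
# cap discs
def fitcap(n,u,v,r,name):
    p=P[n];yy,xx=np.mgrid[:384,:512]
    m=np.hypot(xx-u,yy-v)<r
    q=p[m];c=np.median(q,0)
    for _ in range(8):
        _,_,vt=np.linalg.svd(q[:]-c,full_matrices=False);nn=vt[2]*np.sign(vt[2][2])
        k=abs((q-c)@nn)<.003;c=q[k].mean(0)
        q=p[m][abs((p[m]-c)@nn)<.003]
    print(name,n,len(q),'centre',np.round(q.mean(0),4),'n',np.round(nn,3),'lean',round(np.arccos(nn[2]),3),'yaw',round(np.degrees(np.arctan2(-nn[1],-nn[0])),1))
fitcap('top',173.6,173,9,'jar')
fitcap('top',209.4,163,5,'bot')
# side crop: u=235+x/3 , v=100+y/5
fitcap('side',235+(588-525)/3,100+128/5,6,'jar')
fitcap('side',235+(620-525)/3,100+175/5,4,'bot')
E
python3 m2.py
```

```text
tray side 619 [ 0.5489 -0.2373 -0.1673] resid 0.0016
tray top 345 [ 0.5502 -0.2335 -0.1632] resid 0.0015
edge pts [[0.675, 0.3, 0.011], [0.707, 0.207, 0.009], [0.74, 0.116, 0.007]]
rear edge len 0.2197 rack yaw 19.95
front edge len 0.2169 rack yaw 19.43
rear edge len 0.2184 rack yaw 19.95
front edge len 0.2156 rack yaw 19.43
rear edge len 0.217 rack yaw 19.95
front edge len 0.2142 rack yaw 19.43
jar top 224 centre [0.5778 0.2173 0.1255] n [-0.517 -0.196  0.833] lean 0.586 yaw 20.7
bot top 67 centre [0.5971 0.1134 0.155 ] n [-0.468 -0.194  0.862] lean 0.531 yaw 22.5
jar side 87 centre [0.5773 0.2054 0.1206] n [-0.494 -0.181  0.851] lean 0.554 yaw 20.2
bot side 35 centre [0.5986 0.1012 0.1498] n [-0.506 -0.291  0.812] lean 0.623 yaw 29.9
```

Measurements agree with the given sizes: box top 96.6×56.5 at z 54, tray 180×163 with rim at 32, and jar and bottle leaning about 0.56 with rack yaw 19.7°. The side view sits about 4 mm lower in y than the top view, so I'll use the mean of the two. Now the tin.

```bash
cat > rob.py <<'E'
from bench import *
import numpy as np
from scipy.spatial.transform import Rotation as R
TR=np.array([.5497,-.2352]);TY=-.165
def tray(x,y):
    c,s=np.cos(TY),np.sin(TY);return TR+[c*x-s*y,s*x+c*y]
def quat(phi,lean=0,yaw=0):
    "tool z down (or along a lean towards -x of frame yaw), tool y at world angle phi"
    z=-np.array([-np.sin(lean)*np.cos(yaw),-np.sin(lean)*np.sin(yaw),np.cos(lean)])
    y=np.array([np.cos(phi),np.sin(phi),0]);y=y-z*(y@z);y/=np.linalg.norm(y)
    q=R.from_matrix(np.c_[np.cross(y,z),y,z]).as_quat();return q[[3,0,1,2]]
def best(pos,phi,**k):
    "of the two half-turn grasps, the one with the smaller last-joint angle"
    o=[]
    for p in(phi,phi+np.pi):
        q=quat(p,**k);j=inverse_kinematics(list(pos),list(q))
        if j is not None:o.append((abs(j[5])+.3*abs(j[3]),list(q),j))
    o.sort(key=lambda t:t[0]);return o[0][1]
def rep(s=''):
    t=state();print(s,'t%.1f'%t['time'],'ee',np.round(t['ee_pos'],4),'gap%.4f'%t['finger_gap'],'F',np.round(t['ft_force'],1),'ff%.1f'%t['finger_force'])
def lower(x,y,ztop,zmin,df=2.5):
    "slow guarded descent; stops on contact"
    move_l([x,y,ztop],speed=.12);hold(.15);f0=state()['ft_force'][2];z=ztop
    while z>zmin:
        z-=.001;move_l([x,y,z],speed=.02)
        if state()['ft_force'][2]-f0>df:break
    rep('lowered z=%.4f'%z);return z
E
python3 - <<'E'
from rob import *
p=[.4446,.270]
q=best([*p,.14],0.);print(inverse_kinematics([*p,.14],q))
move_to([*p,.14],q);move_l([*p,.039],speed=.15);rep()
close();rep('closed')
move_l([*p,.2],speed=.2);rep('up')
t=tray(-.042,.051);print(t);q=best([*t,.2],TY)
move_to([*t,.2],q);rep('over')
move_l([*t,.07],speed=.2)
lower(*t,.050,.0435)
gripper_open();rep('open');move_l([*t,.2],speed=.25)
import pickle
d={n:get_image(n) for n in("side","top")};pickle.dump(d,open('d1.pkl','wb'))
rep('end')
E
cat > chk.py <<'E'
import sys,pickle
from vis import *
d=pickle.load(open(sys.argv[1],'rb'))
from rob import tray,TR,TY
c,s=np.cos(TY),np.sin(TY)
for n in d:
    p=cloud(d[n]);l=(p[...,:2]-TR)@np.array([[c,-s],[s,c]])
    m=(abs(l[...,0])<.09)&(abs(l[...,1])<.1)&(abs(p[...,2]-.0597)<.004)
    N,lab,st,ce=cv2.connectedComponentsWithStats(m.astype(np.uint8))
    for i in range(1,N):
        if st[i,4]>40:
            q=l[lab==i];r=cv2.minAreaRect((q*1000).astype(np.float32));print(n,'n',st[i,4],'mean',np.round(q.mean(0)*1000,1),'rect',np.round(r[0],1),np.round(r[1],1),round(r[2],1),'z',round(np.median(p[lab==i][:,2]),4))
E
python3 chk.py d1.pkl
```

```text
[ 4.80349889e-01 -1.23652199e-01  1.60321038e+00 -4.44089210e-16
  1.66203447e+00  4.80349889e-01]
 t2.2 ee [0.445  0.2705 0.0401] gap0.0876 F [1.1 0.2 0.1] ff0.0
closed t2.8 ee [0.4447 0.2701 0.0395] gap0.0594 F [-0.7 -0.4  3. ] ff30.0
up t3.8 ee [0.4441 0.2697 0.1981] gap0.0596 F [-0.   0.6 -2.2] ff30.0
[ 0.5166473  -0.17799407]
over t5.4 ee [ 0.5169 -0.177   0.1999] gap0.0594 F [ 0.3 -0.5 -1.2] ff30.0
lowered z=0.0450 t7.9 ee [ 0.5168 -0.1781  0.0455] gap0.0600 F [-1.1  0.3  1.9] ff30.0
open t8.6 ee [ 0.5167 -0.178   0.045 ] gap0.0877 F [ 0.  -0.3  0.2] ff0.0
end t9.4 ee [ 0.5158 -0.1776  0.1971] gap0.0878 F [-0.7 -0.8 -0.5] ff0.0
side n 339 mean [-41.3  48.9] rect [-41.   50.3] [56.9 58. ] 6.7 z 0.0589
```

The tin touched down at the expected height and sits at about (−41, 51) mm in the tray frame. Next the box.

```bash
python3 - <<'E'
from rob import *
import pickle
p=[.4565,.167];phi=np.radians(21.3+90)
q=best([*p,.16],phi)
move_to([*p,.16],q);rep('over');move_l([*p,.039],speed=.15)
close();rep('closed')
move_l([*p,.2],speed=.2);rep('up')
t=tray(-.044,-.034);print(t);q=best([*t,.2],TY)
move_to([*t,.2],q);rep('over')
d={n:get_image(n) for n in("side",)};pickle.dump(d,open('d2a.pkl','wb'))
move_l([*t,.075],speed=.2)
lower(*t,.050,.0435)
gripper_open();rep('open');move_l([*t,.2],speed=.25)
# get out of the way and look
t=[.42,.12];move_to([*t,.30],best([*t,.3],TY))
d={n:get_image(n) for n in("side","top")};pickle.dump(d,open('d2.pkl','wb'))
rep('end')
import cv2
cv2.imwrite('pics/d2.png',cv2.resize(np.hstack([d['top']['frame'][120:240,270:390],d['side']['frame'][210:310,200:320].repeat(1,0)[:,:120] if 0 else cv2.resize(d['side']['frame'][210:310,200:320],(120,120))]),(800,400)))
E
python3 chk.py d2.pkl
```

```text
over t10.9 ee [0.4566 0.1666 0.1597] gap0.0882 F [-0.2 -0.5  0.3] ff0.0
closed t12.5 ee [0.4565 0.1675 0.0394] gap0.0557 F [-2.3  2.7  2.6] ff30.0
up t13.5 ee [0.456  0.1667 0.1982] gap0.0557 F [ 0.1 -0.2 -3. ] ff30.0
[ 0.50071301 -0.26151112]
over t15.1 ee [ 0.5009 -0.2608  0.1996] gap0.0558 F [ 0.6  0.9 -2.9] ff30.0
lowered z=0.0490 t16.7 ee [ 0.5037 -0.2617  0.0538] gap0.0561 F [1.6 4.3 9. ] ff30.0
open t17.4 ee [ 0.5006 -0.2615  0.0488] gap0.0875 F [ 0.5 -0.6  0.2] ff0.0
end t19.7 ee [0.4204 0.1192 0.2993] gap0.0878 F [0.2 0.  0.2] ff0.0
side n 338 mean [-41.4  48.9] rect [-41.4  49.5] [57.1 58.6] 4.3 z 0.0589
side n 124 mean [-40.7   4.7] rect [-40.3   3.6] [25.3 55.6] 89.7 z 0.0601
side n 78 mean [-40.1 -80. ] rect [-40.1 -78.2] [55.3 10.8] 3.8 z 0.0601
top n 291 mean [-41.8  54.4] rect [-41.1  54.4] [57.6 58.7] 52.7 z 0.0602
top n 111 mean [-40.8  11. ] rect [-40.2   9.6] [20.9 55.5] 89.5 z 0.0609
```

View pics/d2.png

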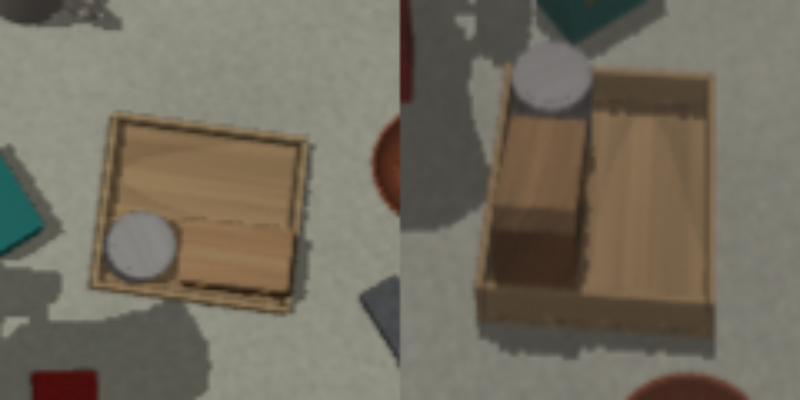

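The picture shows the tin in the tray's near-left corner at (142,243). The box beside it at (237,255) seems to overlap the right wall. It stopped 4 mm early, so I'll check its height profile.

```bash
python3 - <<'E'
import pickle
from vis import *
from rob import TR,TY
d=pickle.load(open('d2.pkl','rb'));c,s=np.cos(TY),np.sin(TY)
for n,o in(('top',(.5502,-.2335)),('side',(.5489,-.2373))):
    p=cloud(d[n]);l=(p[...,:2]-o)@np.array([[c,-s],[s,c]])*1000
    for xb in((-60,-50),(-45,-35),(-30,-22)):
        r=[]
        for y in range(24,-100,-6):
            m=(l[...,0]>xb[0])&(l[...,0]<xb[1])&(abs(l[...,1]-y)<3)
            r.append((y,round(float(np.median(p[m][:,2]))*1000,0)) if m.any() else (y,None))
        print(n,xb,r)
    m=(p[...,2]>.05)&(l[...,1]<17)&(l[...,1]>-100)&(abs(l[...,0])<90);q=l[m];print(n,'box extents x',np.percentile(q[:,0],[1,50,99]),'y',np.percentile(q[:,1],[1,99]),'rect',cv2.minAreaRect(q.astype(np.float32)))
E
```

```text
top (-60, -50) [(24, 6.0), (18, 9.0), (12, 58.0), (6, 63.0), (0, 64.0), (-6, 64.0), (-12, 68.0), (-18, 70.0), (-24, 72.0), (-30, 72.0), (-36, 74.0), (-42, 77.0), (-48, 77.0), (-54, 81.0), (-60, 83.0), (-66, 85.0), (-72, 83.0), (-78, 65.0), (-84, None), (-90, None), (-96, 3.0)]
top (-45, -35) [(24, 59.0), (18, 56.0), (12, 58.0), (6, 63.0), (0, 65.0), (-6, 68.0), (-12, 67.0), (-18, 69.0), (-24, 70.0), (-30, 72.0), (-36, 74.0), (-42, 75.0), (-48, 78.0), (-54, 81.0), (-60, 80.0), (-66, 83.0), (-72, 85.0), (-78, None), (-84, 43.0), (-90, 33.0), (-96, 3.0)]
top (-30, -22) [(24, 60.0), (18, 58.0), (12, 57.0), (6, 63.0), (0, 64.0), (-6, 66.0), (-12, 66.0), (-18, 67.0), (-24, 69.0), (-30, 72.0), (-36, 73.0), (-42, 76.0), (-48, 80.0), (-54, 81.0), (-60, 83.0), (-66, 83.0), (-72, 85.0), (-78, 69.0), (-84, None), (-90, 33.0), (-96, 1.0)]
top box extents x [-68.26270197 -41.67049546 -12.917584  ] y [-78.86356914  16.03956842] rect ((-40.48611068725586, -33.33242416381836), (57.05930709838867, 100.51543426513672), 0.10712068527936935)
side (-60, -50) [(24, 57.0), (18, 57.0), (12, 59.0), (6, 61.0),
[... 283 characters left out ...]
(0, 62.0), (-6, 65.0), (-12, 66.0), (-18, 68.0), (-24, 70.0), (-30, 72.0), (-36, 73.0), (-42, 75.0), (-48, 76.0), (-54, 79.0), (-60, 80.0), (-66, 83.0), (-72, 78.0), (-78, 61.0), (-84, 41.0), (-90, 14.0), (-96, -2.0)]
side (-30, -22) [(24, 54.0), (18, 57.0), (12, 60.0), (6, 61.0), (0, 63.0), (-6, 64.0), (-12, 66.0), (-18, 66.0), (-24, 70.0), (-30, 72.0), (-36, 72.0), (-42, 75.0), (-48, 76.0), (-54, 79.0), (-60, 80.0), (-66, 82.0), (-72, 78.0), (-78, 62.0), (-84, 43.0), (-90, 14.0), (-96, -2.0)]
side box extents x [-66.99498692 -38.88923764 -12.17965959] y [-82.21083825  15.08621141] rect ((-39.287078857421875, -33.38290023803711), (56.705604553222656, 100.20551300048828), 0.0948614552617073)
```

The box's −y end caught on the rim, because I left it only 2 mm at that wall. It is tilted 0.28 rad. I'll regrasp along its tilted axis, lift, straighten, and re-measure it in the grip before lowering.

```bash
python3 - <<'E'
from rob import *
import pickle,cv2
from vis import cloud
k=dict(lean=.284,yaw=TY-np.pi/2)
def tp(y,z,x=-.042): return [*tray(x,y),z]
u=np.array([.28,.96])  # (y,z) of the box axis
g=np.array([-.0347,.0586])
a=g+u*.10
q=best(tp(*a),TY,**k)
move_to(tp(*a),q);rep('over');move_l(tp(*g),speed=.12);close();rep('closed')
move_l(tp(g[0],g[1]+.05),speed=.12)
v=best(tp(-.031,.15),TY);move_l(tp(-.031,.15),speed=.12,orientation=v);hold(.2);rep('upright')
d={n:get_image(n) for n in("side","top")};pickle.dump(d,open('d3.pkl','wb'))
c,s=np.cos(TY),np.sin(TY);o=(.5489,-.2373)
for f,zc in(('d2a.pkl',.20),('d3.pkl',.15)):
    p=cloud(pickle.load(open(f,'rb'))['side']);l=(p[...,:2]-o)@np.array([[c,-s],[s,c]])*1000
    m=(abs(l[...,0]+40)<35)&(l[...,1]>-110)&(l[...,1]<30)&(p[...,2]>zc-.045)&(p[...,2]<zc-.0)
    for z0 in np.arange(zc-.04,zc+.02,.006):
        mm=(abs(l[...,0]+40)<20)&(abs(l[...,1]+40)<70)&(abs(p[...,2]-z0)<.003)
        if mm.any():print(f,round(z0,3),'y',np.round(np.percentile(l[mm][:,1],[3,50,97]),1),mm.sum())
F=d['side']['frame'][130:310,190:340];cv2.imwrite('pics/d3.png',cv2.resize(F,(600,720))[:600])
E
```

```text
over t21.1 ee [ 0.5077 -0.2342  0.1555] gap0.0882 F [-0.4  0.4  0.1] ff0.0
closed t22.7 ee [ 0.5029 -0.2625  0.0589] gap0.0559 F [ 1.1 -0.   1.4] ff30.0
upright t24.0 ee [ 0.5028 -0.2577  0.1483] gap0.0554 F [ 0.4  0.5 -3.1] ff30.0
d2a.pkl 0.16 y [-83.5 -82.  -80.8] 15
d2a.pkl 0.166 y [-84.2 -82.6 -81. ] 42
d2a.pkl 0.172 y [-84.3 -82.4 -81.1] 43
d2a.pkl 0.178 y [-84.1 -82.5 -80.5] 41
d2a.pkl 0.184 y [-83.9 -82.2 -80.3] 45
d2a.pkl 0.19 y [-83.6 -82.2 -80.6] 39
d2a.pkl 0.196 y [-83.4 -81.8 -80.2] 43
d2a.pkl 0.202 y [-83.7 -82.1 -80.2] 42
d2a.pkl 0.208 y [-83.5 -81.9 -13.9] 54
d2a.pkl 0.214 y [-81.3 -39.3   9.6] 620
d3.pkl 0.11 y [-74.2 -72.5 -71.7] 23
d3.pkl 0.116 y [-74.5 -72.5 -70.6] 39
d3.pkl 0.122 y [-74.1 -72.6 -71.1] 35
d3.pkl 0.128 y [-74.3 -72.6 -71.1] 37
d3.pkl 0.134 y [-74.  -72.7 -71.4] 35
d3.pkl 0.14 y [-74.6 -72.7 -70.9] 39
d3.pkl 0.146 y [-74.2 -72.5 -71.3] 36
d3.pkl 0.152 y [-73.8 -72.7 -70.4] 37
d3.pkl 0.158 y [-73.5 -32.1  16.5] 209
d3.pkl 0.164 y [-70.8 -34.2  12.4] 388
```

View pics/d3.png

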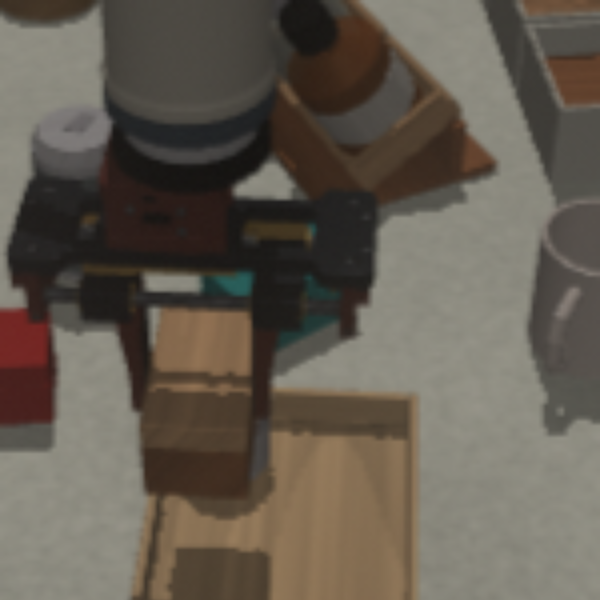

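The box hangs upright again, its −y end at y = −72.6 mm in the side-view tray frame. I'll shift it −5.5 mm so that both ends have about 4 mm to spare, then lower it.

```bash
python3 - <<'E'
from rob import *
import pickle,cv2
t=tray(-.043,-.0365)
move_l([*t,.085],speed=.12);rep()
z=lower(*t,.052,.0425)
gripper_open();rep('open');move_l([*t,.2],speed=.25)
t=[.42,.12];move_to([*t,.30],best([*t,.3],TY))
d={n:get_image(n) for n in("side","top")};pickle.dump(d,open('d4.pkl','wb'));rep('end')
# reach of the tilted grasps
L=.56;Y=np.radians(19.7);u=np.array([-np.sin(L)*np.cos(Y),-np.sin(L)*np.sin(Y),np.cos(L)])
for nm,c in(('jar',[.5775,.215,.124]),('bot',[.5978,.111,.1535])):
    for k in(.1,.0,-.015):print(nm,k,np.round(inverse_kinematics(list(np.array(c)+k*u),best(np.array(c)+k*u,Y+np.pi/2,lean=L,yaw=Y)),2))
E
python3 chk.py d4.pkl
```

```text
t24.8 ee [ 0.5016 -0.2643  0.0856] gap0.0556 F [-0.4 -0.7 -1.9] ff30.0
lowered z=0.0450 t27.1 ee [ 0.5014 -0.2643  0.0456] gap0.0558 F [-1.6  0.   1.3] ff30.0
open t27.8 ee [ 0.5013 -0.2641  0.045 ] gap0.0879 F [ 0.5 -0.3 -0.1] ff0.0
end t30.2 ee [0.4204 0.1192 0.2993] gap0.0879 F [ 1.2  0.  -0.3] ff0.0
jar 0.1 [ 0.27 -0.52  1.89  0.04  1.22  1.5 ]
jar 0.0 [ 0.28 -0.34  1.91  0.04  1.02  1.5 ]
jar -0.015 [ 0.28 -0.31  1.91  0.04  0.99  1.5 ]
bot 0.1 [-0.01 -0.53  1.84  0.19  1.3   1.22]
bot 0.0 [ 0.04 -0.37  1.88  0.18  1.1   1.23]
bot -0.015 [ 0.04 -0.34  1.88  0.18  1.07  1.23]
side n 344 mean [-41.2  48.8] rect [-41.2  49.1] [56.9 58.2] 4.2 z 0.0588
side n 783 mean [-42.4 -37.6] rect [-42.5 -34.2] [97.6 55.8] 89.6 z 0.0587
top n 300 mean [-41.3  54.4] rect [-41.5  54.6] [57.9 58.8] 52.8 z 0.0604
top n 571 mean [-42.1 -30.8] rect [-41.8 -31.1] [95.8 56.3] 90.0 z 0.0605
```

Both stand flat now, with tops at z 60. The gaps are about 4–5 mm and both edges lie at x ≤ −12 mm. Next the jar, gripped by its cap along its leaning axis, with a measuring stop over the tray.

```bash
cat > pick.py <<'E'
from rob import *
import pickle,cv2
L=.56;Y=np.radians(19.7);u=np.array([-np.sin(L)*np.cos(Y),-np.sin(L)*np.sin(Y),np.cos(L)])
def pick(top,depth,expect,slot,zc):
    "grasp a cap along the rack's lean, draw it out, stand it up over its slot"
    top=np.array(top);q=best(top+.1*u,Y+np.pi/2,lean=L,yaw=Y)
    move_to(list(top+.1*u),q);move_l(list(top+.03*u),speed=.2);hold(.1);f0=state()['ft_force']
    move_l(list(top-depth*u),speed=.1);rep('at');close();rep('closed')
    g=state()['finger_gap']
    if abs(g-expect)>.004:print('bad grasp',g);return False
    move_l(list(top+(.085-depth)*u),speed=.12);rep('drawn')
    m=top+(.085-depth)*u;m=[m[0]-.01,m[1],.31];v=best(m,Y+np.pi/2);move_l(m,speed=.15,orientation=v);rep('upright')
    t=tray(*slot);move_to([*t,.31],best([*t,.31],TY));move_l([*t,zc],speed=.2);hold(.2);rep('over')
    return True
E
python3 - <<'E'
from pick import *
if pick([.5776,.2153,.1245],.011,.060,(.032,.041),.17):
    d={n:get_image(n) for n in("side","top")};pickle.dump(d,open('d5.pkl','wb'))
    cv2.imwrite('pics/d5.png',cv2.resize(d['side']['frame'][120:310,190:340],(474,600)))
E
```

```text
at t32.4 ee [0.5831 0.2173 0.1154] gap0.0881 F [ 0.6  0.2 -0.5] ff0.0
closed t32.9 ee [0.5832 0.2179 0.1161] gap0.0594 F [-4.1  2.8  4. ] ff30.0
drawn t33.8 ee [0.5403 0.2017 0.1857] gap0.0597 F [ 0.   1.  -3.5] ff29.9
upright t34.8 ee [0.5308 0.2021 0.3086] gap0.0595 F [-0.1  0.6 -2.3] ff29.9
over t37.4 ee [ 0.5887 -0.2002  0.172 ] gap0.0596 F [ 0.5 -0.4 -3.5] ff29.9
```

View pics/d5.png

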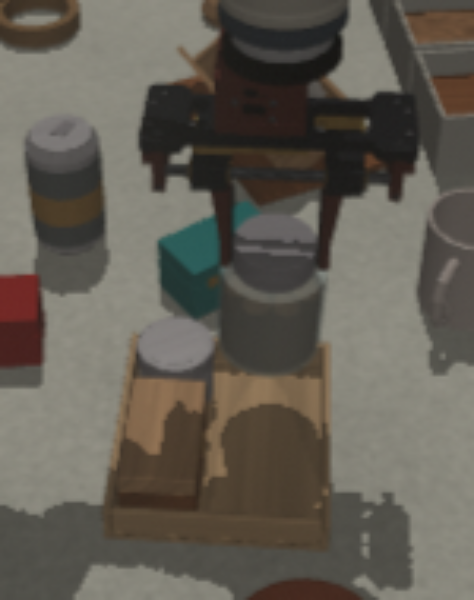

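The jar hangs over the tray at about (270,300) in this crop and looks upright. I'll check its axis slice by slice in the side depth.

```bash
cat > slice.py <<'E'
import pickle,sys
from vis import *
from rob import TY
from scipy.optimize import least_squares
def axis(f,y0,z1,z2,r=.039,x0=.032,n='side'):
    o=dict(side=(.5489,-.2373),top=(.5502,-.2335))[n]
    c,s=np.cos(TY),np.sin(TY);p=cloud(pickle.load(open(f,'rb'))[n]);l=(p[...,:2]-o)@np.array([[c,-s],[s,c]])
    m=(abs(l[...,0]-x0)<r+.006)&(abs(l[...,1]-y0)<r+.012)&(p[...,2]>z1)&(p[...,2]<z2)
    q=l[m];z=p[m][:,2]
    g=lambda t:np.hypot(q[:,0]-t[0]-t[2]*(z-z1),q[:,1]-t[1]-t[3]*(z-z1))-r
    s=least_squares(g,[x0,y0,0,0],loss='soft_l1',f_scale=.002)
    print(f,n,len(q),'axis at z1 (mm)',np.round(s.x[:2]*1000,1),'slope',np.round(s.x[2:],3),'resid',round(float(np.median(abs(s.fun)))*1000,2))
    zz=z;print(' lowest z',np.round(np.percentile(z,1),4))
E
python3 -c "
from slice import *
axis('d5.pkl',.041,.085,.155)
axis('d5.pkl',.041,.095,.150)
p=cloud(pickle.load(open('d5.pkl','rb'))['side']);c,s=np.cos(TY),np.sin(TY);l=(p[...,:2]-(.5489,-.2373))@np.array([[c,-s],[s,c]])*1000
for z in np.arange(.07,.19,.008):
    m=(abs(l[...,0]-32)<8)&(abs(l[...,1]-30)<60)&(abs(p[...,2]-z)<.004)
    if m.any():print(round(z,3),np.round(np.percentile(l[m][:,1],[5,50]),1),m.sum())
"
```

```text
d5.pkl side 709 axis at z1 (mm) [31.  40.4] slope [ 0.029 -0.026] resid 0.56
 lowest z 0.0858
d5.pkl side 564 axis at z1 (mm) [31.2 40.1] slope [ 0.031 -0.027] resid 0.55
 lowest z 0.0961
0.078 [1.2 2.8] 3
0.086 [0.7 2.6] 15
0.094 [0.2 1.8] 15
0.102 [-0.2  1. ] 18
0.11 [-0.4  1. ] 17
0.118 [-0.2  0.6] 16
0.126 [-1.6  0.4] 19
0.134 [-1.5  0.6] 17
0.142 [-1.6  0.1] 16
0.15 [-1.3 -0.2] 22
0.158 [-0.6  4.9] 40
0.166 [7.1 8.4] 21
0.174 [6.4 8.1] 20
0.182 [ 9.  35.5] 131
```

```bash
python3 - <<'E'
from pick import *
t=tray(.0325,.042)
move_l([*t,.125],speed=.15)
z=lower(*t,.101,.092)
gripper_open();rep('open');move_l([*t,.25],speed=.25)
t=[.45,.0];move_to([*t,.33],best([*t,.33],TY))
d={n:get_image(n) for n in("side","top")};pickle.dump(d,open('d6.pkl','wb'));rep('end')
E
python3 - <<'E'
import cv2
from slice import *
axis('d6.pkl',.041,.012,.08);axis('d6.pkl',.041,.088,.104,r=.03)
d=pickle.load(open('d6.pkl','rb'))
cv2.imwrite('pics/d6.png',cv2.resize(np.hstack([d['top']['frame'][100:250,150:390],cv2.resize(d['side']['frame'][200:310,190:320],(180,150))]),(800,286)))
# bottle cap again, now from a clear view
p=cloud(d['top']);L=.56;Y=np.radians(19.7);u=np.array([-np.sin(L)*np.cos(Y),-np.sin(L)*np.sin(Y),np.cos(L)]);c0=np.array([.5975,.112,.1540])
for n in d:
    p=cloud(d[n]);w=p-c0;h=w@u;m=(abs(h)<.004)&(np.linalg.norm(w,axis=-1)<.03);q=p[m];h=(q-c0)@u
    print(n,m.sum(),np.round(q.mean(0),4),'h',np.round(h.mean(),4))
E
python3 chk.py d6.pkl
```

```text
lowered z=0.0970 t39.4 ee [ 0.5887 -0.199   0.0975] gap0.0599 F [-1.6  1.3  0.8] ff29.9
open t40.0 ee [ 0.5887 -0.1991  0.097 ] gap0.0879 F [-0.2 -0.1  0.3] ff0.0
end t41.9 ee [ 0.4506 -0.0008  0.3285] gap0.0878 F [-0.   0.1 -0.1] ff0.0
d6.pkl side 660 axis at z1 (mm) [30.9 41. ] slope [-0.014 -0.004] resid 0.7
 lowest z 0.0129
d6.pkl side 124 axis at z1 (mm) [30.7 41. ] slope [-0.047  0.006] resid 0.62
 lowest z 0.0882
side 79 [0.5958 0.1082 0.1504] h -0.0015
top 6 [0.6101 0.1121 0.16  ] h -0.0012
side n 337 mean [-41.4  48.9] rect [-41.5  49.8] [57.8 57.2] 0.8 z 0.0589
side n 67 mean [31.2  6.8] rect [29.5 11.4] [25.8 71.9] 88.6 z 0.0599
side n 786 mean [-42.3 -37.7] rect [-42.4 -34.7] [55.8 97.8] 0.0 z 0.0587
top n 310 mean [-40.8  54.6] rect [-41.1  55. ] [59.3 59.5] 40.3 z 0.0604
top n 564 mean [-42.4 -31.6] rect [-41.7 -31.6] [96.3 56.6] 89.9 z 0.0603
```

View pics/d6.png

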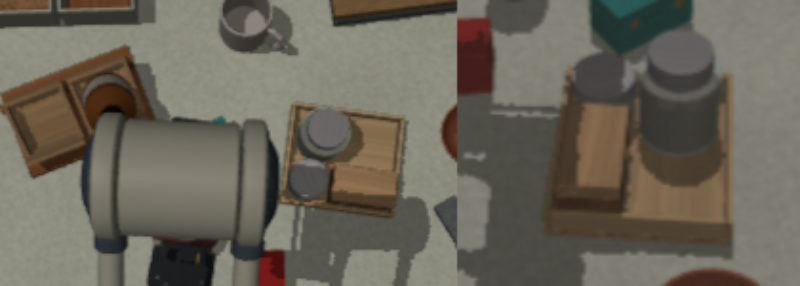

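The picture shows the jar upright in the far-left corner at (327,130), with the tin and box in front of it and the far-right slot free. Now the bottle.

```bash
python3 - <<'E'
from pick import *
if pick([.5965,.111,.1530],.023,.036,(.0325,-.042),.235):
    d={n:get_image(n) for n in("side","top")};pickle.dump(d,open('d7.pkl','wb'))
    cv2.imwrite('pics/d7.png',cv2.resize(d['side']['frame'][100:310,190:340],(430,600)))
E
python3 -c "
from slice import *
axis('d7.pkl',-.042,.13,.19,x0=.0325);axis('d7.pkl',-.042,.135,.185,x0=.0325)
p=cloud(pickle.load(open('d7.pkl','rb'))['side']);c,s=np.cos(TY),np.sin(TY);l=(p[...,:2]-(.5489,-.2373))@np.array([[c,-s],[s,c]])*1000
for z in np.arange(.115,.25,.01):
    m=(abs(l[...,0]-32)<8)&(abs(l[...,1]+60)<50)&(abs(p[...,2]-z)<.004)
    if m.any():print(round(z,3),np.round(np.percentile(l[m][:,1],[5,50]),1),m.sum())
"
```

```text
at t44.2 ee [0.6081 0.1151 0.134 ] gap0.0878 F [-0.5 -0.3  0.1] ff0.0
closed t45.1 ee [0.608  0.1153 0.1334] gap0.0355 F [ 0.4  2.  -0.1] ff30.0
drawn t45.9 ee [0.5652 0.0998 0.2042] gap0.0356 F [ 0.1  1.9 -3.3] ff30.0
upright t46.8 ee [0.5558 0.1001 0.3084] gap0.0355 F [-0.9  0.  -3.4] ff30.0
over t49.0 ee [ 0.5755 -0.2821  0.2376] gap0.0356 F [ 0.9 -1.  -2.5] ff30.0
d7.pkl side 727 axis at z1 (mm) [ 32.9 -42.8] slope [ 0.007 -0.017] resid 0.47
 lowest z 0.1307
d7.pkl side 609 axis at z1 (mm) [ 33.  -42.9] slope [ 0.008 -0.022] resid 0.45
 lowest z 0.1355
0.125 [-82.  -80.6] 7
0.135 [-82.1 -80.9] 19
0.145 [-83.  -81.8] 21
0.155 [-83.4 -82.2] 19
0.165 [-83.6 -82. ] 18
0.175 [-83.8 -82.4] 21
0.185 [-84.  -82.2] 27
0.195 [-83.3 -82.3] 19
0.205 [-82.6 -80. ] 38
0.215 [-77.5 -71.6] 52
0.225 [-65.8 -61.9] 38
0.235 [-62.4 -61.2] 22
0.245 [-63.4 -60.8] 27
```

View pics/d7.png

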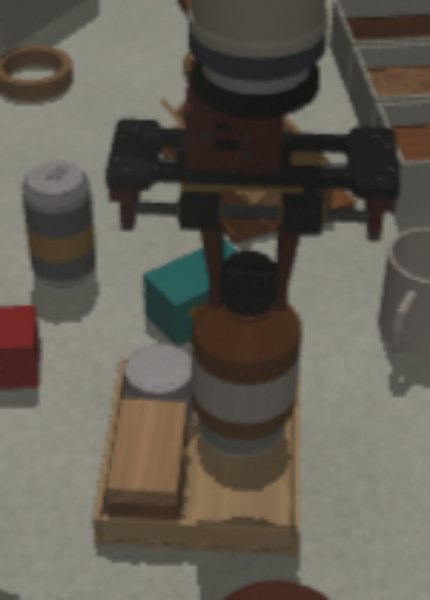

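The bottle hangs upright at about (247,370) in this crop, its axis at y ≈ −43 mm, too near the −y wall. I'll shift it +2.4 mm to centre it between the jar and the wall, then lower it.

```bash
python3 - <<'E'
from pick import *
t=tray(.0325,-.0396)
move_l([*t,.2376],speed=.05);move_l([*t,.165],speed=.15);rep()
z=lower(*t,.124,.113)
if z<.1205:
    gripper_open();rep('open');move_l([*t,.25],speed=.2)
    t=[.45,.1];move_to([*t,.33],best([*t,.33],TY))
d={n:get_image(n) for n in("side","top")};pickle.dump(d,open('d8.pkl','wb'));rep('end')
cv2.imwrite('pics/d8.png',cv2.resize(np.hstack([d['top']['frame'][100:250,150:400],cv2.resize(d['side']['frame'][170:310,190:330],(150,150))]),(800,300)))
E
python3 -c "
from slice import *
axis('d8.pkl',-.041,.035,.08,x0=.0325);axis('d8.pkl',.041,.088,.104,r=.03)
axis('d8.pkl',-.041,.11,.138,r=.018,x0=.0325)"; python3 chk.py d8.pkl
```

```text
t50.0 ee [ 0.5754 -0.2797  0.1658] gap0.0354 F [ 0.6  0.6 -2.5] ff30.0
lowered z=0.1170 t52.4 ee [ 0.5754 -0.2796  0.1181] gap0.0356 F [-1.1  2.1  4.2] ff30.0
open t53.3 ee [ 0.5753 -0.2796  0.117 ] gap0.0881 F [ 0.4  0.1 -0.2] ff0.0
end t55.7 ee [0.4505 0.0992 0.3294] gap0.0882 F [-0.2 -1.  -0.6] ff0.0
d8.pkl side 453 axis at z1 (mm) [ 32.  -40.8] slope [-0.002  0.026] resid 0.51
 lowest z 0.0355
d8.pkl side 76 axis at z1 (mm) [30.5 40.5] slope [-0.045  0.026] resid 0.47
 lowest z 0.0887
d8.pkl side 161 axis at z1 (mm) [ 31.6 -40.1] slope [0.012 0.009] resid 0.56
 lowest z 0.1105
side n 341 mean [-41.3  48.7] rect [-41.4  49.8] [57.1 57.6] 4.2 z 0.0589
side n 789 mean [-42.3 -37.5] rect [-42.5 -34.9] [99.1 55.6] 89.7 z 0.0586
side n 78 mean [ 32.8 -74. ] rect [ 32.4 -68.9] [74.  27.6] 1.9 z 0.0596
top n 301 mean [-40.5  54.5] rect [-40.7  54.6] [58.8 58.8] 32.4 z 0.0608
top n 576 mean [-42.2 -31.3] rect [-42.  -31.2] [97.  56.3] 89.8 z 0.0603
```

View pics/d8.png

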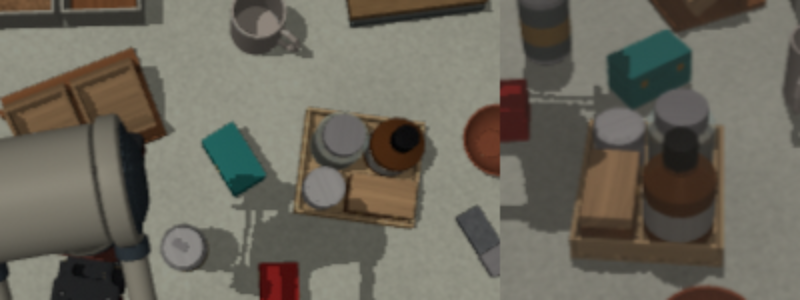

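All four stand upright in the tray: jar (342,137), bottle (400,143), tin (323,187), box (382,193). The bottle's body and cap axes agree, and the bystanders haven't moved.

```bash
python3 -c "
from bench import *
print(job_done())"
```

```text
the job is handed in; nothing more can be done
None
```

The tin, wooden box, jar and bottle stand upright side by side in the tray, and the job was handed in at about 56 s; the box's first set-down caught on the rim and was released tilted, so I regrasped it and set it flat.

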